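# Load a quartz blank and park its tray under the bench bay

## Robot

A 7-joint arm with a two-finger parallel gripper is mounted at the origin on the work surface. World frame = base frame: x ahead of the robot, y to its left, z up, the work surface at z = 0. Lengths are in m, angles in rad, forces in N, time in s.
With the tool pointing down it reaches from about 0.425 to 0.975 m from the base axis. Payload 16.7 kg.
Tool frame: the origin (TCP) lies at the very end of the fingers, on their centre line; the grasp point (between the pads) lies 19 mm behind it (r.grasp_offset is the distance from the TCP to the grasp point, in m); z points along the fingers, y is the line along which they close (so a half turn about z gives the same grasp; the last joint's range is limited). The gripper opens to 85 mm and grips with 20 to 120 N. Pads are 22 mm wide; open, the fingers measure 114 mm over their backs; the gripper's body (76 mm by 85 mm) begins 54 mm behind the grasp point. The pads swing forward as they close: fully open they stand 13 mm farther back than shut.
Start: joints at [-1.409, 0.426, 0.074, 1.606, -0.034, 1.111, -0.067], TCP at [0.206, 0.643, 0.231] pointing down, gripper open.
Joint ranges: [-2.85, 2.85], [-0.5, 2.14], [-1.23, 1.37], [0.21, 2.46], [-1.02, 4.16], [0.16, 2.05], [-2.73, 2.73]. Speed limits (rad/s): [1.89, 1.89, 2.39, 2.39, 3.01, 3.01, 3.01].

## Interface

Orientations are given as a unit quaternion [w, x, y, z].
In Python, from station import r gives the robot as it stands.
- The arm moves only by the tool jog_arm, never from a script. Its argument "series" is a list that holds one entry, the list of rows, each a list of 6 numbers: the shift along the tool's x, y, z in units of 0.03 m (1.0 is 0.03 m), then the turn, a rotation vector about the tool's x, y, z in units of 10 degrees (1.0 is 10 degrees). In form: [[[x, y, z, rx, ry, rz], ...]]. A call has 1 to 20 rows; each row shifts and turns the commanded pose from where the row before left it, along the tool's axes as they then stand; what a row does not reach is not made up. A row lasts 1/8 s, in which the tool goes at most 62.5 mm and 10.7 degrees, less where a joint would pass 70% of its speed; a pose out of reach is approached as far as the arm can. A call with a number of a shift or a turn outside -1 to 1 is refused whole. A call with a gripper value outside its range is refused whole. "jaw" is the closure, from -1 (fully open) to 1 (shut), set as the call begins (left out, the last holds). The fingers move at their own pace and stop on an object; "squeeze" is the grip in N (left out, the last holds). Time passes only in rows, so rows that do not move let the fingers close. It gives the time, the measured TCP pose, the force, the opening and the grip force at its end, in the units of the state.
- r.get_obs(): the state, without advancing time (a new reading comes with each control period).
- r.capture(name): name is "scene" or "top" or "wrist"; returns a dict with "img" (384x512x3 uint8, red, green, blue), "camera_matrix" (3x3 intrinsics, pixels), "k1" (the pictures are not rectified: a ray, as slopes to the right and down, at radius r is drawn at 1 + k1 r^2 times it, then the intrinsics apply), "world_from_camera" (4x4, takes a point from camera to world coordinates); the wrist camera has in their place "mount" (4x4, takes a point from camera to tool coordinates, whose origin is the TCP and whose axes are the flange's). Camera axes: x right, y down, z forward; pixel columns grow to the right and rows downward; lengths in m; the calibration is good to about 2 mm. A picture is of the moment at which its call begins: read the wrist's pose just before it. There is no depth.
- r.close_job(): hands the job in; it is judged then, once.
Trained networks look in a picture, given as the dict that the camera call returned (one of the last four; its "shot" number tells which), for a name from the list of things; names that differ only in an ending like _2 or _b are one class to them, and where a whole thing is asked for, a point or a joint stands for the part that bears it (a point fixed in the world has none). Each returns a list of dicts, best first, with "score" (0 to 1); they miss things now and then, are a little off and sometimes report something else, mostly with a low value. They report only what shows in the picture. A call takes as long as a camera call. They do not tell look-alikes from the thing itself.
- r.recognise(thing, picture): "at" ([x, y, z] in m, in world coordinates, good to about 4 mm: the middle of the surface that is visible of it).
- r.silhouettes(thing, picture): "region" (384x512 bool, what is visible of it).
The state is a dict: "time_s": time; "joint_pos": joint angles; "qvel": joint speeds; "effort": joint torques, N m; "tool_pos": TCP position; "ee_rot": TCP orientation; "ft_force": force on the tool from outside, world axes, zero at the start; "wrist_torque": the same for the moment, N m; "width": finger opening in m; "grasp_force": force on a finger pad.
Only numpy, scipy, OpenCV 4.12 (cv2) and the standard library are available. Lean on these libraries where they do the work, as an engineer would, in place of code of your own. Each camera call takes 0.05 s, during which the arm holds its last target. There are 200 camera calls.

## Task

Set the short quartz blank flat in the white-edged pocket of the aluminium tray and let go of it. Then slide the tray along the bench, by its orange fin, in under the low blue deck of the bay until it has gently pushed the hidden buffer fully home; nothing may touch the underside of the deck or be forced against the bay, the other blanks stay where they are, and the tray is left there with the blank still in it.

Things in the scene. Friction and masses are not known exactly. Their poses are not given: they have to be found in the camera images.
- blank: The blank to load: frosted clear quartz disc, 50 mm diameter, 30 mm high (the only one this low; the others are 50 or 60 mm high), about 130 g, standing on the bench. Origin at the centre of its underside, z up.
- tray: Aluminium tray on the bench, about 550 g: plate 120 mm (its x) by 110 mm (its y), 8 mm thick; central pocket 56 x 56 mm inside, edged by white strips 8 mm wide, 6 mm above the plate. From its -x edge a neck, 14 mm wide and 8 mm thick, runs to x = -155 mm and carries the orange fin. Origin: centre of the plate's underside; +x is the end that goes under the deck first; z up.
- pocket (a point): Centre of the tray pocket's floor (tray x = 0, y = 0, 8 mm above the bench), where the centre of the blank's underside belongs.
- fin (a point): Grip point on the tray's orange upright fin, 130 mm behind the tray's centre (tray x = -130, y = 0) and 35 mm above the bench. The fin is 30 mm long along tray x, 14 mm thick along tray y, and reaches from 8 to 50 mm above the bench. The loaded tray drags on the bench with some 4 to 9 N.
- bay: Fixed blue bay on the bench, 180 mm long in its x, open at its -x end, back wall at +x. Origin on the bench at its centre. The tray goes in along bay +x, its own x along the bay's x, centred on y = 0, between side walls 116 mm apart (3 mm spare each side of the tray). The tray must never push on the bay, its guides or its buffer with more than 20 N.
- mouth (a point): Middle of the bay's open end, on the bench at bay x = -90 mm, straight below the deck's front edge. Ahead of it two white guide strips, 18 mm high, flare outwards to bay x = -143 mm, where they stand about 157 mm apart.
- deck: The bay's overhanging deck: blue board 180 mm (x) by 190 mm (y), 12 mm thick, right above the bay; underside 44 mm and top 56 mm above the bench, so a blank seated in the pocket (top at 38 mm) passes 6 mm below it and one not seated does not. Origin at the centre of its underside. Neither tray nor blank may rub on it.
- buffer (a joint): Travel (m) of the rubber friction buffer hidden at the back of the bay: 0 as found, 0.012 at its hard stop; over 0.007 is home. The tray's leading edge pushes it along bay +x. Its starting face lies 21 to 46 mm past the bay's centre, differs each time, is not measured and must be felt. It resists with 5 N plus 1.5 N per 10 mm/s, is not sprung and stays where left.
- tall_a: Bystander: quartz cylinder, 50 mm diameter, 60 mm high, standing on the bench. Origin at the centre of its underside. Leave alone.
- tall_b: Bystander: second quartz cylinder, 50 mm diameter, 60 mm high, standing on the bench. Origin at the centre of its underside. Leave alone.
- deck_blank: Bystander: quartz cylinder, 60 mm diameter, 50 mm high, standing on top of the deck. Origin at the centre of its underside. Leave alone.
Mind the look-alikes: they are no part of the job. Leave any brown or red look-alike of the blank alone.

How it is judged:
By the outcome, as a careful person would: the job done as asked, in the order asked, and still so for the second after the job is handed in, with the robot touching nothing.
It also fails if it takes over 72 s, if anything falls off the work surface, if the arm or the gripper's body presses on something with over 40 N, if the wrist force passes 120 N, or if a joint passes its speed limit or range.

## Working session

There is one attempt and no reset: what is moved stays moved. The work goes in short steps, Python scripts to look and compute and a tool call to move; the robot and the scene stay as the last step left them, time stands still between calls to the robot, and variables do not carry over. Pictures are saved under pics/ and viewed, at most 10 in all, crops included, and the job is handed in when it is done.

Besides the shell and the picture viewer there is one more tool, called after "Call:" by a JSON object that holds its "fn" and its "kwargs". jog_arm: Moves the arm, as the interface text tells. Shifts and turns lie within -1 to 1; 1 stands for 0.03 m of shift or 10 degrees of turn. Its arguments: {"type":"object","properties":{"series":{"type":"array"},"jaw":{"type":"number"},"squeeze":{"type":"number"}},"required":["series"]}

```bash
mkdir -p pics
cat > h.py <<'E'
from station import r
import numpy as np, cv2
from scipy.spatial.transform import Rotation as R
def T_of(p):
    if "world_from_camera" in p: return np.array(p["world_from_camera"])
    o=p["obs"]; q=o["ee_rot"]; T=np.eye(4); T[:3,:3]=R.from_quat([q[1],q[2],q[3],q[0]]).as_matrix(); T[:3,3]=o["tool_pos"]
    return T@np.array(p["mount"])
def cap(n):
    o=r.get_obs(); p=r.capture(n)
    p["obs"]=o; return p
def dist(p): return np.array([p["k1"],0,0,0,0],float)
def ray(p,uv,z):
    uv=np.array(uv,float).reshape(-1,1,2)
    n=cv2.undistortPoints(uv,np.array(p["camera_matrix"],float),dist(p)).reshape(-1,2)
    T=T_of(p); d=np.c_[n,np.ones(len(n))]@T[:3,:3].T; c=T[:3,3]
    return c+d*((z-c[2])/d[:,2])[:,None]
def proj(p,X):
    Ti=np.linalg.inv(T_of(p)); rv=cv2.Rodrigues(Ti[:3,:3])[0]
    return cv2.projectPoints(np.array(X,float).reshape(-1,1,3),rv,Ti[:3,3],np.array(p["camera_matrix"],float),dist(p))[0].reshape(-1,2)
def save(p,n,box=None,s=1):
    im=p["img"][:,:,::-1]
    if box: im=im[box[1]:box[3],box[0]:box[2]]
    cv2.imwrite("pics/"+n,cv2.resize(im,None,fx=s,fy=s,interpolation=cv2.INTER_CUBIC))
E
python3 - <<'E'
from h import *
np.set_printoptions(precision=4,suppress=True)
ps={n:cap(n) for n in("scene","top")}
im=[ps[n]["img"] for n in ps]
cv2.imwrite("pics/a.png",cv2.resize(ps["top"]["img"][:,:,::-1],(800,600)))
cv2.imwrite("pics/b.png",cv2.resize(ps["scene"]["img"][:,:,::-1],(800,600)))
for n,p in ps.items():
    print(n,T_of(p)[:3,3],p["k1"])
    for t in("blank","tray","pocket","fin","bay","mouth","deck","tall_a","deck_blank"):
        for d in r.recognise(t,p)[:4]: print(t,np.round(d["at"],3),round(d["score"],2),proj(p,d["at"])[0].round())
print(r.get_obs())
E
```

```text
scene [1.2753 0.7838 0.8914] -0.18371966686197505
blank [ 0.54  -0.321  0.022] 0.76 [210. 176.]
blank [ 0.371 -0.329  0.026] 0.75 [249. 156.]
blank [ 0.459 -0.36   0.027] 0.6 [223. 162.]
tray [ 0.491 -0.113  0.005] 0.96 [265. 204.]
tray [ 0.458 -0.363  0.026] 0.52 [223. 161.]
pocket [ 0.486 -0.111  0.005] 0.65 [266. 204.]
fin [ 0.489 -0.109  0.004] 0.71 [266. 205.]
fin [0.524 0.207 0.057] 0.52 [338. 250.]
bay [0.526 0.211 0.057] 0.86 [339. 251.]
mouth [0.529 0.21  0.056] 0.94 [338. 252.]
deck [0.518 0.194 0.056] 0.97 [336. 247.]
tall_a [ 0.581 -0.392  0.046] 0.7 [186. 166.]
tall_a [ 0.686 -0.108  0.044] 0.67 [212. 221.]
deck_blank [0.522 0.25  0.103] 0.58 [354. 245.]
deck_blank [0.528 0.209 0.056] 0.42 [338. 252.]
top [ 0.3984 -0.086   1.0516] 0.00010325840287608105
blank [ 0.447 -0.365  0.03 ] 0.8 [360. 228.]
blank [ 0.391 -0.438  0.031] 0.67 [388. 251.]
blank [ 0.358 -0.336  0.028] 0.6 [349. 263.]
blank [ 0.534 -0.323  0.03 ] 0.56 [344. 195.]
tray [ 0.482 -0.11   0.006] 0.67 [263. 213.]
pocket [ 0.48  -0.107  0.005] 0.93 [262. 214.]
fin [ 0.484 -0.104  0.006] 0.6 [261. 212.]
bay [0
[... 176 characters left out ...]
.666 -0.13   0.059] 0.68 [273. 142.]
tall_a [ 0.574 -0.404  0.058] 0.6 [378. 179.]
tall_a [ 0.485 -0.104  0.008] 0.2 [261. 212.]
deck_blank [0.507 0.235 0.106] 0.58 [124. 196.]
{'time_s': 1.0, 'joint_pos': array([-1.4095,  0.4261,  0.0739,  1.606 , -0.0341,  1.1108, -0.0671]), 'qvel': array([-0.0014,  0.0008,  0.0001,  0.0004,  0.0018,  0.0002,  0.    ]), 'effort': array([  0.0004, -94.9537,   3.7573, -46.3896,   0.019 ,   0.0024,
        -0.    ]), 'tool_pos': array([0.2064, 0.6426, 0.2313]), 'ee_rot': array([-0.    ,  0.1548,  0.9879, -0.    ]), 'ft_force': array([0.2025, 0.0532, 0.054 ]), 'wrist_torque': array([-0.0233, -0.001 ,  0.0694]), 'grasp_force': 0.0, 'width': 0.08565345579514491}
```

View pics/a.png

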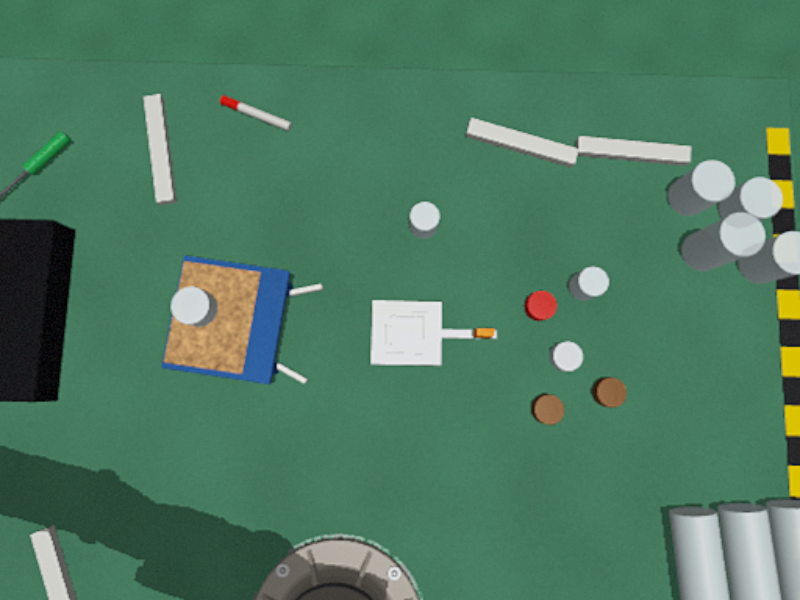

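View pics/b.png

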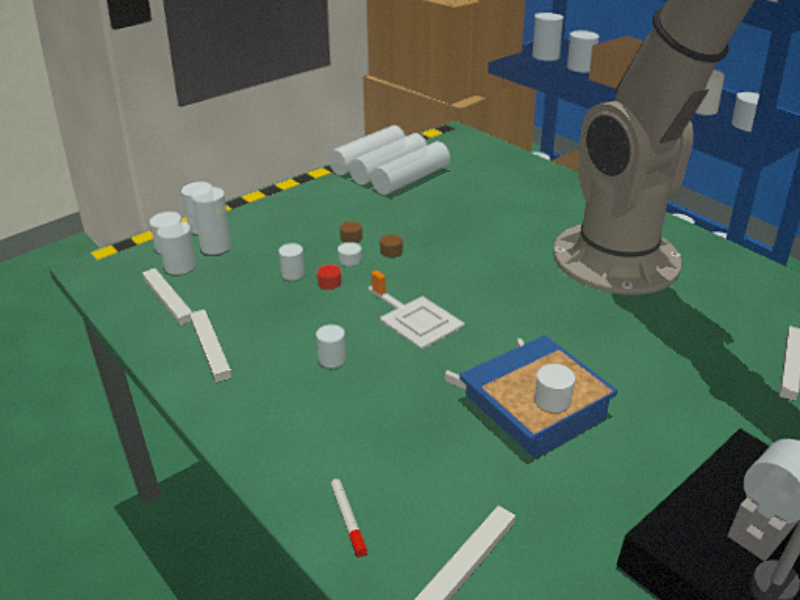

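Blank candidates in the top image (800-px coordinates) are the clear low disc at (567,356), red (541,305), brown (548,409) and (610,391), and tall clear (593,281) and (425,217). By the description I choose the one at (567,356). The deck is at (225,320), with its mouth facing right towards the tray. The tray is at (406,333), with its fin at (485,333).

```bash
cat > est.py <<'E'
from h import *
def seg(p,lo,hi,box=None):
    h=cv2.cvtColor(p["img"],cv2.COLOR_RGB2HSV); m=cv2.inRange(h,np.array(lo),np.array(hi))
    if box:
        k=np.zeros_like(m); k[box[1]:box[3],box[0]:box[2]]=255; m&=k
    return m
E
python3 - <<'E'
from h import *
np.set_printoptions(precision=4,suppress=True)
p=cap("top"); save(p,"c.png",(325,180,405,275),6)
def quad(m,z):
    c=max(cv2.findContours(m.astype(np.uint8),cv2.RETR_EXTERNAL,cv2.CHAIN_APPROX_NONE)[0],key=cv2.contourArea)
    X=ray(p,c.reshape(-1,2),z)[:,:2].astype(np.float32)
    (cx,cy),s,a=cv2.minAreaRect(X); return (cx,cy),s,a
for t,z in(("deck",.056),("tray",.008),("fin",.05),("blank",.03)):
    for d in r.silhouettes(t,p)[:2]: print(t,round(d["score"],2),d["region"].sum(),quad(d["region"],z))
im=p["img"].astype(int); h=cv2.cvtColor(p["img"],cv2.COLOR_RGB2HSV)
m=(h[:,:,0]>5)&(h[:,:,0]<22)&(h[:,:,1]>200); m[:, :290]=0; m[:,325:]=0; m[:200]=0; m[225:]=0
ys,xs=np.nonzero(m); print("fin",ray(p,[[xs.mean(),ys.mean()]],.05),len(xs))
E
```

```text
deck 0.92 4672 ((0.49527424573898315, 0.19584500789642334), (0.1849045604467392, 0.1943022608757019), 83.06290435791016)
deck 0.3 328 ((0.6709218621253967, -0.12789052724838257), (0.05719025433063507, 0.04766376316547394), 1.3337301015853882)
tray 0.8 2053 ((0.48494476079940796, -0.1474047303199768), (0.11073735356330872, 0.21577952802181244), 1.527371883392334)
fin 0.86 2018 ((0.48075050115585327, -0.14609012007713318), (0.2047329843044281, 0.10562565922737122), 89.80240631103516)
blank 0.92 350 ((0.3928486704826355, -0.4423702657222748), (0.046311601996421814, 0.05777211859822273), 1.5222433805465698)
blank 0.91 346 ((0.36063817143440247, -0.3390342891216278), (0.04846673831343651, 0.054872121661901474), 1.519459843635559)
fin [[ 0.4818 -0.2302  0.05  ]] 35
```

View pics/c.png

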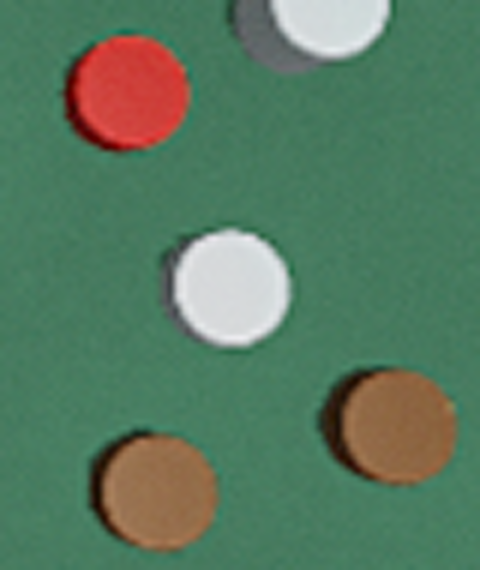

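Call:
{"fn": "jog_arm", "kwargs": {"series": [[[0,0,-1,0,0,0],[0,0,-1,0,0,0],[0,0,-1,0,0,0],[-0.81,-0.86,0,0,0,0],[-0.81,-0.86,0,0,0,0],[-0.81,-0.86,0,0,0,0],[-0.81,-0.86,0,0,0,0],[-0.81,-0.86,0,0,0,0],[-0.81,-0.86,0,0,0,0],[-0.81,-0.86,0,0,0,0],[-0.81,-0.86,0,0,0,0],[-0.81,-0.86,0,0,0,0],[-0.81,-0.86,0,0,0,0],[-0.81,-0.86,0,0,0,0],[-0.81,-0.86,0,0,0,0],[-0.81,-0.86,0,0,0,0],[-0.81,-0.86,0,0,0,0],[-0.81,-0.86,0,0,0,0],[-0.81,-0.86,0,0,0,0],[0,0,0,0,0,0]]]}}

```text
time_s: 3.75
tool_pos: [0.4511, 0.1285, 0.3216]
ee_rot: [0.0, 0.157, 0.988, 0.0]
ft_force: [-0.6, 0.9, 0.1]
width: 0.0856
grasp_force: 0.0
```

The crop shows the low clear disc at (232,288), which is (363.7,228) in the full image. It is low, white and separate from the red and brown ones. Next is the bay from the wrist camera.

Run:
```python
from h import *
np.set_printoptions(precision=4,suppress=True)
p=cap("wrist"); save(p,"d.png",None,1.5)
import pickle; pickle.dump(p,open("bay.pkl","wb"))
print(p["obs"]["joint_pos"],p["k1"],T_of(p)); 
for q in ([.4,.1,.056],[.58,.12,.056],[.5,.2,.056]): print(proj(p,q))
```

```text
[-0.8861 -0.0182  0.4712  1.9537  0.0089  1.2035  0.838 ] 0.001312852843232049 [[ 0.3088  0.9101  0.2763  0.3808]
 [ 0.9511 -0.2954 -0.09    0.1511]
 [-0.0003  0.2906 -0.9568  0.465 ]
 [ 0.      0.      0.      1.    ]]
[[217.2728 127.8456]]
[[271.7432 242.8461]]
[[310.857  175.7371]]
```

View pics/d.png

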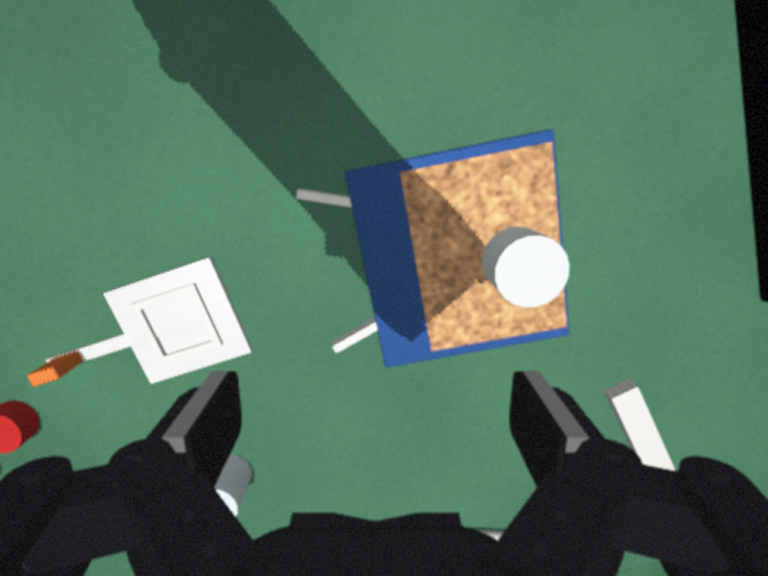

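The deck corners are about (347,172), (552,130), (568,335) and (386,366), with the guides at (325,198) and (355,335). The tray corners are (104,294), (209,258), (250,352) and (150,383). I'll fit rigid rectangles to these.

```bash
cat >> est.py <<'E'
from scipy.optimize import least_squares
def fit(views,X0,dims,z,guess):
    """views: list of (p, corners px near) ordered; dims rect local corners Nx2; fit x,y,yaw"""
    L=np.array(dims,float); obs=[]
    for p,c in views:
        g=cv2.cvtColor(p["img"],cv2.COLOR_RGB2GRAY)
        c=np.array(c,np.float32).reshape(-1,1,2)
        obs.append((p,cv2.cornerSubPix(g,c.copy(),(3,3),(-1,-1),(3,50,.01)).reshape(-1,2)))
    def f(s):
        cs,sn=np.cos(s[2]),np.sin(s[2]); W=np.c_[L@np.array([[cs,sn],[-sn,cs]])+s[:2],np.full(len(L),z)]
        return np.concatenate([(proj(p,W)-o).ravel() for p,o in obs])
    q=least_squares(f,guess,loss="soft_l1"); return q.x,q.fun.reshape(-1,2)
E
python3 - <<'E'
from est import *
import pickle
np.set_printoptions(precision=4,suppress=True)
p=pickle.load(open("bay.pkl","rb")); t=cap("top")
D=[[-.09,.095],[.09,.095],[.09,-.095],[-.09,-.095]]
# order: bay x=+y world, bay y=-x world
wd=np.array([[386,366],[568,335],[552,130],[347,172]])/1.5   # y+ side?
wd_s=wd  # check orientation
for nm,v in(("w",[(p,wd)]),("t",[(t,np.array([[272,383],[163,368],[184,257],[290,270]])*.64)]),):
    for z,dd in ((.056,D),):
        for yaw in(1.5,):
            for flip in(1,-1):
                s,e=fit(v,None,np.array(dd)*[1,flip],z,[.48,.18,yaw]); print("deck",nm,flip,s,np.degrees(s[2]),abs(e).mean())
P=[[-.06,.055],[.06,.055],[.06,-.055],[-.06,-.055]]
for nm,v in(("w",[(p,np.array([[150,383],[250,352],[209,258],[104,294]])/1.5)]),("t",[(t,np.array([[441,365],[371,365],[372,301],[441,302]])*.64)])):
    for flip in(1,-1):
        s,e=fit(v,None,np.array(P)*[1,flip],.008,[.48,-.1,1.5]); print("tray",nm,flip,s,np.degrees(s[2]),abs(e).mean())
E
```

```text
deck w 1 [0.6615 0.1623 1.2715] 72.85158552099742 64.76366775039371
deck w -1 [0.4931 0.1976 1.4512] 83.14623664329928 0.3538780796561998
deck t 1 [0.4931 0.1962 1.4616] 83.74217848475163 0.751939420174569
deck t -1 [0.6412 0.2065 1.8257] 104.60753234275816 35.036978679610755
tray w 1 [ 0.5175 -0.1195  0.6254] 35.83298332213562 28.78713554789649
tray w -1 [ 0.4821 -0.1011  1.5807] 90.56491385795776 0.037944339732980836
tray t 1 [ 0.4836 -0.1006  1.5776] 90.38960385081914 0.09232127751102226
tray t -1 [ 0.5806 -0.0982  1.612 ] 92.36266246572187 20.300797663749954
```

Call:
{"fn": "jog_arm", "kwargs": {"series": [[[-0.303,-0.95,0.29,0,0,0],[-0.303,-0.95,0.29,0,0,0],[-0.303,-0.95,0.29,0,0,0],[-0.303,-0.95,0.29,0,0,0],[-0.303,-0.95,0.29,0,0,0],[-0.303,-0.95,0.29,0,0,0],[-0.303,-0.95,0.29,0,0,0],[-0.303,-0.95,0.29,0,0,0],[-0.303,-0.95,0.29,0,0,0],[-0.303,-0.95,0.29,0,0,0],[-0.303,-0.95,0.29,0,0,0],[-0.303,-0.95,0.29,0,0,0],[-0.303,-0.95,0.29,0,0,0],[-0.303,-0.95,0.29,0,0,0],[-0.303,-0.95,0.29,0,0,0],[-0.303,-0.95,0.29,0,0,0],[0,0,0,0,0,-1],[0,0,0,0,0,-1],[0,0,0,0,0,0]]]}}

```text
time_s: 6.22
tool_pos: [0.4499, -0.3471, 0.182]
ee_rot: [0.0, -0.019, 1.0, 0.0]
ft_force: [0.9, 0.9, 0.6]
width: 0.0852
grasp_force: 0.0
```

```bash
cat >> est.py <<'E'
def disc(p,uv,z,rad=.025,x0=None):
    """white disc near uv: top-rim fit by bright-top blob at height z"""
    h=cv2.cvtColor(p["img"],cv2.COLOR_RGB2HSV); m=((h[:,:,1]<40)&(h[:,:,2]>190)).astype(np.uint8)
    n,l,s,c=cv2.connectedComponentsWithStats(m)
    k=min((i for i in range(1,n) if s[i,4]>100),key=lambda i:np.hypot(*(c[i]-uv)))
    ct=max(cv2.findContours((l==k).astype(np.uint8),0,1)[0],key=cv2.contourArea).reshape(-1,2)
    X=ray(p,ct,z)[:,:2]
    q=least_squares(lambda a:np.hypot(*(X-a[:2]).T)-a[2],[*X.mean(0),rad],loss="soft_l1",f_scale=.001)
    return q.x,s[k],c[k]
E
python3 - <<'E'
from est import *
np.set_printoptions(precision=4,suppress=True)
t=cap("top"); print(disc(t,(363.7,228),.03), ray(t,(363.7,228),.03))
p=cap("wrist"); save(p,"e.png",None,1.5); print(p["obs"]["tool_pos"],p["obs"]["ee_rot"],p["obs"]["joint_pos"])
uv=proj(p,[.445,-.368,.03])[0]; print(uv, disc(p,uv,.03))
E
```

```text
(array([ 0.4407, -0.3724,  0.0161]), array([354, 228,  19,   9, 106], dtype=int32), array([362.8019, 232.2453])) [[ 0.448  -0.3744  0.03  ]]
[ 0.4498 -0.3472  0.182 ] [ 0.0001 -0.0177  0.9998  0.0003] [-0.0301  0.3723  0.7228  1.9297 -0.3012  0.9492  2.4429]
[229.1856 173.2543] (array([ 0.4477, -0.3737,  0.0241]), array([ 199,  151,   50,   49, 1890], dtype=int32), array([223.336 , 175.2058]))
```

View pics/e.png

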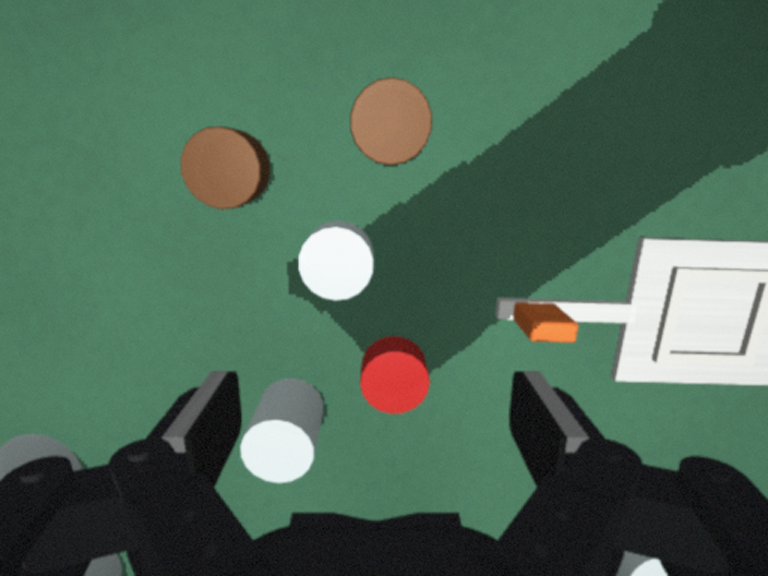

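The clear disc is at (336,262) with the brown and red ones separate from it. The wrist and top fits agree on (0.4477, -0.3737). Descending.

Call:
{"fn": "jog_arm", "kwargs": {"series": [[[0.1,-0.88,0,0,0,0],[0,0,0.9,0,0,0],[0,0,0.9,0,0,0],[0,0,0.9,0,0,0],[0,0,0.9,0,0,0],[0,0,0.9,0,0,0],[0,0,0.7,0,0,0],[0,0,0.57,0,0,0],[0,0,0,0,0,0],[0,0,0,0,0,0]]]}}

```text
time_s: 7.58
tool_pos: [0.4476, -0.3749, 0.0097]
ee_rot: [0.0, -0.019, 1.0, -0.0]
ft_force: [-0.1, 0.3, -0.5]
width: 0.0852
grasp_force: 0.0
```

Call:
{"fn": "jog_arm", "kwargs": {"series": [[[0,0,0,0,0,0],[0,0,0,0,0,0],[0,0,0,0,0,0],[0,0,0,0,0,0],[0,0,0,0,0,0],[0,0,0,0,0,0],[0,0,0,0,0,0],[0,0,0,0,0,0]]], "jaw": 1, "squeeze": 35}}

```text
time_s: 8.57
tool_pos: [0.4477, -0.3746, 0.0098]
ee_rot: [0.0, -0.019, 1.0, -0.0]
ft_force: [-1.4, 2.5, 8.8]
width: 0.0488
grasp_force: 34.7
```

Call:
{"fn": "jog_arm", "kwargs": {"series": [[[0,0,-0.4,0,0,0],[0,0,-0.8,0,0,0],[0,0,-0.9,0,0,0],[0,0,-0.9,0,0,0],[-0.15,0.9,-0.35,0,0,0],[-0.15,0.9,0,0,0,0],[-0.15,0.9,0,0,0,0],[-0.15,0.9,0,0,0,0],[-0.15,0.9,0,0,0,0],[-0.15,0.9,0,0,0,0],[-0.15,0.9,0,0,0,0],[-0.15,0.9,0,0,0,0],[-0.15,0.9,0,0,0,0],[-0.15,0.9,0,0,0,0],[0,0.07,0,0,0,0],[0,0,0,0,0,0],[0,0,0,0,0,0]]]}}

```text
time_s: 10.7
tool_pos: [0.4818, -0.1017, 0.1098]
ee_rot: [0.0, -0.019, 1.0, -0.0]
ft_force: [-0.1, 1.2, -1.5]
width: 0.0487
grasp_force: 36.9
```

Run:
```python
from est import *
np.set_printoptions(precision=4,suppress=True)
p=cap("wrist"); o=p["obs"]; print(o["tool_pos"],o["ee_rot"],o["joint_pos"])
s=[.4825,-.101,1.579]
c,n=np.cos(s[2]),np.sin(s[2]); L=np.array([[-.06,.055],[.06,.055],[.06,-.055],[-.06,-.055],[-.13,0]])
W=L@np.array([[c,n],[-n,c]])+s[:2]; print(proj(p,np.c_[W,np.full(5,.008)]))
zb=o["tool_pos"][2]-.0095
print("blank top pred",proj(p,[*o["tool_pos"][:2],zb+.03]))
im=p["img"][:,:,::-1].copy(); cv2.imwrite("pics/f.png",cv2.resize(im,None,fx=1.5,fy=1.5))
t=cap("top"); save(t,"g.png",(230,170,330,250),5)
```

```text
[ 0.4818 -0.1017  0.1098] [ 0.0001 -0.0185  0.9998 -0.0001] [-0.4808  0.3462  0.6698  2.1494 -0.317   0.7416  2.0046]
[[176.3934 124.6905]
 [329.6328 129.3301]
 [316.6216 255.3407]
 [181.3365 251.7017]
 [ 94.6483 189.7559]]
blank top pred [[250.4991 271.3121]]
```

View pics/f.png

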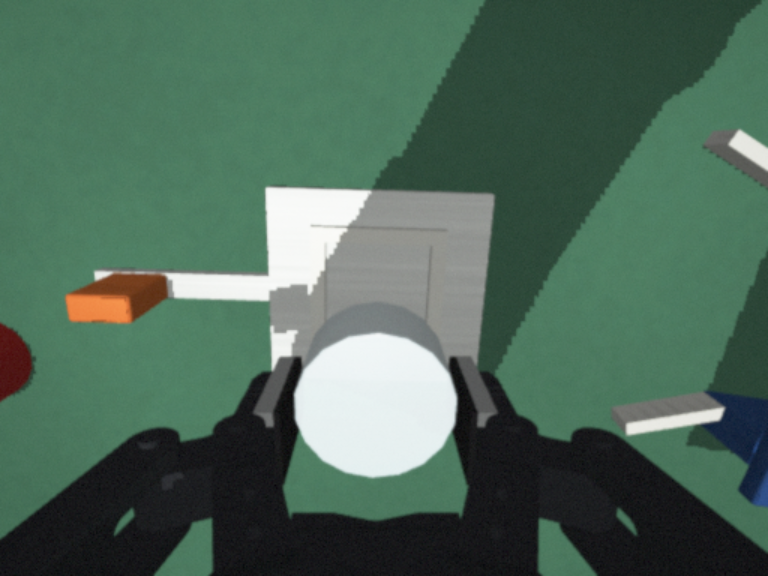

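The tray corners at (266,187) and (493,194) match the prediction, and the blank's centre at (376,405) is on the tool axis. Lowering into the pocket.

Call:
{"fn": "jog_arm", "kwargs": {"series": [[[-0.02,0.03,0.8,0,0,0],[0,0,0.8,0,0,0],[0,0,0.6,0,0,0],[0,0,0.4,0,0,0],[0,0,0.2,0,0,0],[0,0,0.1,0,0,0],[0,0,0.1,0,0,0],[0,0,0.04,0,0,0],[0,0,0,0,0,0],[0,0,0,0,0,0]]]}}

```text
time_s: 12.05
tool_pos: [0.4826, -0.0999, 0.0185]
ee_rot: [0.0, -0.019, 1.0, 0.0]
ft_force: [0.3, -0.1, -0.7]
width: 0.0485
grasp_force: 36.9
```

Call:
{"fn": "jog_arm", "kwargs": {"series": [[[0,-0.03,0.02,0,0,0],[0,0,0.01,0,0,0],[0,0,0,0,0,0]]]}}

```text
time_s: 12.42
tool_pos: [0.4827, -0.1008, 0.0178]
ee_rot: [0.0, -0.019, 1.0, 0.0]
ft_force: [-2.2, 2.1, 9.6]
width: 0.049
grasp_force: 38.1
```

Call:
{"fn": "jog_arm", "kwargs": {"series": [[[0,0,0,0,0,0],[0,0,0,0,0,0],[0,0,0,0,0,0],[0,0,0,0,0,0],[0,0,0,0,0,0]]], "jaw": -1}}

```text
time_s: 13.05
tool_pos: [0.4825, -0.1008, 0.0174]
ee_rot: [-0.0, -0.019, 1.0, -0.0]
ft_force: [-0.3, 0.7, -0.4]
width: 0.0853
grasp_force: 0.0
```

Call:
{"fn": "jog_arm", "kwargs": {"series": [[[0,0,-0.2,0,0,0],[0,0,-0.5,0,0,0],[0,0,-0.9,0,0,0],[0,0,-0.9,0,0,0],[0,0,-0.9,0,0,0],[0,0,-0.9,0,0,0],[0,0,0,0,0,0]]]}}

```text
time_s: 13.92
tool_pos: [0.4835, -0.1008, 0.1488]
ee_rot: [0.002, -0.019, 1.0, 0.0]
ft_force: [0.5, 0.4, 0.1]
width: 0.0854
grasp_force: 0.0
```

Run:
```python
from est import *
np.set_printoptions(precision=4,suppress=True)
p=cap("wrist"); o=p["obs"]; print(o["time_s"],o["tool_pos"],o["ee_rot"],o["joint_pos"],o["width"])
s=[.4825,-.101,1.579]
c,n=np.cos(s[2]),np.sin(s[2]); M=np.array([[c,n],[-n,c]])
W=lambda L:np.array(L)@M+s[:2]
im=p["img"][:,:,::-1].copy()
def dr(L,z,col): cv2.polylines(im,[np.round(proj(p,np.c_[W(L),np.full(len(L),z)])).astype(int)],True,col,1)
dr([[-.06,.055],[.06,.055],[.06,-.055],[-.06,-.055]],.008,(0,0,255))
dr([[-.145,.007],[-.115,.007],[-.115,-.007],[-.145,-.007]],.05,(255,0,0))
a=np.linspace(0,6.28,40); C=.025*np.c_[np.cos(a),np.sin(a)]
dr(C,.038,(0,200,0)); 
cv2.imwrite("pics/h.png",cv2.resize(im,None,fx=1.5,fy=1.5,interpolation=cv2.INTER_CUBIC))
```

```text
13.925 [ 0.4835 -0.1008  0.1488] [ 0.0019 -0.0191  0.9998  0.0004] [-0.5379  0.2811  0.724   2.1198 -0.2558  0.8216  1.9508] 0.08539565254849232
```

View pics/h.png

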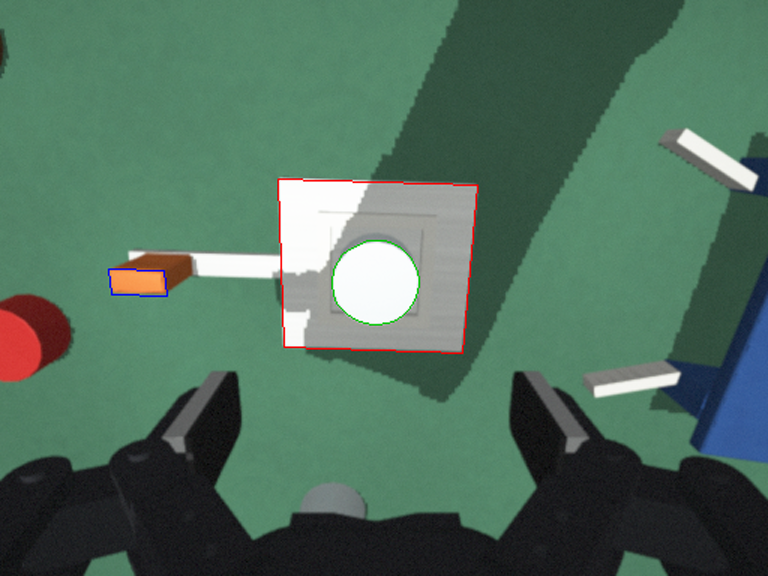

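The overlay matches: blank circle at (376,283) centred in the pocket, tray outline on the plate, and fin box on the orange fin at (138,282). I'll move over the fin and check the bay fit meanwhile.

Call:
{"fn": "jog_arm", "kwargs": {"series": [[[0.03,-0.87,0,0,0,0],[0.03,-0.87,0,0,0,0],[0.03,-0.87,0,0,0,0],[0.03,-0.87,0,0,0,0],[0.03,-0.87,0,0,0,0],[0,0,0,0,0,1],[0,0,0,0,0,1],[0,0,0,0,0,1],[0,0,0,0,0,1],[0,0,0,0,0,1],[0,0,0,0,0,1],[0,0,0,0,0,1],[0,0,0,0,0,1],[0,0,0,0,0,1],[0,0,0,0,0,0.17],[0,0,0,0,0,0],[0,0,0,0,0,0]]]}}

```text
time_s: 16.1
tool_pos: [0.4829, -0.2314, 0.1464]
ee_rot: [-0.0, 0.703, 0.711, 0.0]
ft_force: [-0.3, -0.3, 0.5]
width: 0.086
grasp_force: 0.0
```

Run:
```python
from est import *
import pickle
np.set_printoptions(precision=4,suppress=True)
p=pickle.load(open("bay.pkl","rb")); t=cap("top")
o=r.get_obs(); print(o["tool_pos"],o["ee_rot"],o["joint_pos"])
def mk(s):
    c,n=np.cos(s[2]),np.sin(s[2]); M=np.array([[c,n],[-n,c]]); return lambda L:np.array(L)@M+s[:2]
D=[[-.09,.095],[.09,.095],[.09,-.095],[-.09,-.095]]
def edgefit(p,guess,sig=1.):
    # maximise gradient along 3 deck-top edges (front, two sides)
    g=cv2.GaussianBlur(p["img"].astype(np.float32),(0,0),sig)
    gm=sum(np.hypot(cv2.Sobel(g[:,:,k],5,1,0),cv2.Sobel(g[:,:,k],5,0,1)) for k in range(3))
    u=np.linspace(-.085,.085,120)
    L=np.r_[np.c_[0*u-.09,u*1.05],np.c_[u,0*u+.095],np.c_[u,0*u-.095],np.c_[0*u+.09,u*1.05]]
    def f(s):
        q=proj(p,np.c_[mk(s)(L),np.full(len(L),.056)]).astype(np.float32)
        return -cv2.remap(gm,q[:,0],q[:,1],1).mean()
    from scipy.optimize import minimize
    return minimize(f,guess,method="Nelder-Mead",options=dict(initial_simplex=[guess,*(np.array(guess)+d for d in np.diag([.003,.003,.02]))],xatol=1e-5)).x
for q in(p,t):
    s=edgefit(q,[.4931,.197,1.4545]); print(s,np.degrees(s[2]))
s=[.4931,.1976,1.4512]
im=cv2.resize(p["img"][:,:,::-1],None,fx=3,fy=3,interpolation=cv2.INTER_CUBIC)
W=mk(s)
for L,z,col in((D,.056,(0,0,255)),([[-.143,.0785],[-.09,.058]],.018,(0,255,255)),([[-.143,-.0785],[-.09,-.058]],.018,(0,255,255)),([[-.2,0],[.09,0]],.0,(255,0,255))):
    q=proj(p,np.c_[W(L),np.full(len(L),z)])*3+1; cv2.polylines(im,[np.round(q).astype(int)],len(L)>2,col,1)
cv2.imwrite("pics/i.png",im[220:770,560:1160])
```

```text
[ 0.4829 -0.2315  0.1465] [-0.      0.7035  0.7107  0.0001] [-0.5245  0.5505  1.1379  2.0423 -0.6243  0.949   0.957 ]
[0.4925 0.1967 1.4541] 83.31410335877761
[0.4945 0.1987 1.4498] 83.06482921831885
```

View pics/i.png

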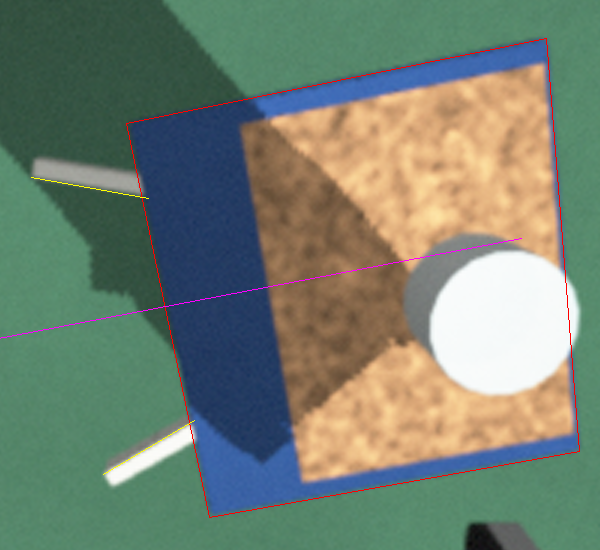

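The overlay fits the deck edges and the guides' inner lines. Bay is about (0.493, 0.1975) at 83.2°. Descending on the fin.

Call:
{"fn": "jog_arm", "kwargs": {"series": [[[0.02,0.02,0.8,0,0,0],[0,0,0.9,0,0,0],[0,0,0.9,0,0,0],[0,0,0.8,0,0,0],[0,0,0.6,0,0,0],[0,0,0.28,0,0,0],[0,0,0,0,0,0],[0,0,0,0,0,0]]]}}

```text
time_s: 17.15
tool_pos: [0.484, -0.231, 0.0187]
ee_rot: [0.0, 0.704, 0.71, 0.0]
ft_force: [-0.9, 0.1, -0.8]
width: 0.0854
grasp_force: 0.0
```

Call:
{"fn": "jog_arm", "kwargs": {"series": [[[0,0,0,0,0,0],[0,0,0,0,0,0],[0,0,0,0,0,0],[0,0,0,0,0,0],[0,0,0,0,0,0],[0,0,0,0,0,0],[0,0,0,0,0,0],[0,0,0,0,0,0]]], "jaw": 1, "squeeze": 60}}

```text
time_s: 18.15
tool_pos: [0.4836, -0.2307, 0.0182]
ee_rot: [-0.0, 0.704, 0.71, 0.0]
ft_force: [-0.7, 0.8, 5.9]
width: 0.0129
grasp_force: 58.8
```

```bash
cat > plan.py <<'E'
from est import *
np.set_printoptions(precision=4,suppress=True)
BAY=np.array([.493,.1975]); A=np.radians(83.2); bx=np.array([np.cos(A),np.sin(A)]); by=np.array([-bx[1],bx[0]])
def st():
    o=r.get_obs(); q=o["ee_rot"]; M=R.from_quat([q[1],q[2],q[3],q[0]]).as_matrix()
    yaw=np.degrees(np.arctan2(M[1,0],M[0,0])); tx=M[:2,0]; c=o["tool_pos"][:2]+.13*tx
    d=o["tool_pos"][:2]-BAY; e=c-BAY
    print("t",o["time_s"],"tcp",o["tool_pos"],"yaw",yaw,"w",o["width"],"f",o["ft_force"],"tq",o["wrist_torque"])
    print("tray centre bay xy",e@bx,e@by,"tcp bay",d@bx,d@by,"yaw err",yaw-83.2,"j",o["joint_pos"])
    return o,M
E
python3 -c "
from plan import *
st()"
```

```text
t 18.15 tcp [ 0.4836 -0.2307  0.0182] yaw 90.49744594636574 w 0.012939228981445554 f [-0.6849  0.7708  5.8611] tq [0.1764 0.2204 0.0962]
tray centre bay xy -0.29739897451329256 -0.02488772432226423 tcp bay -0.42634598639472937 -0.04140037519312809 yaw err 7.297445946365741 j [-0.3403  0.7055  0.8852  2.1079 -0.8467  0.7345  1.1161]
```

Call:
{"fn": "jog_arm", "kwargs": {"series": [[[0.1,-0.05,0,0,0,0.03],[0.176,-0.087,0,0,0,0.052],[0.176,-0.087,0,0,0,0.052],[0.176,-0.087,0,0,0,0.052],[0.176,-0.087,0,0,0,0.052],[0.176,-0.087,0,0,0,0.052],[0.176,-0.087,0,0,0,0.052],[0.176,-0.087,0,0,0,0.052],[0.176,-0.087,0,0,0,0.052],[0.176,-0.087,0,0,0,0.052],[0.176,-0.087,0,0,0,0.052],[0.176,-0.087,0,0,0,0.052],[0.176,-0.087,0,0,0,0.052],[0.176,-0.087,0,0,0,0.052],[0.07,-0.035,0,0,0,0.025],[0,0,0,0,0,0]]]}}

```text
time_s: 20.15
tool_pos: [0.4508, -0.1551, 0.0182]
ee_rot: [0.0, 0.748, 0.664, 0.0]
ft_force: [-0.3, -2.5, 5.6]
width: 0.0131
grasp_force: 59.7
```

Run:
```python
from plan import *
o,M=st()
t=cap("top"); s=[.493,.1975,A]
p=cap("wrist")
tc=o["tool_pos"][:2]+.13*M[:2,0]; tx=M[:2,0]; ty=-M[:2,1]
P=[[-.06,.055],[.06,.055],[.06,-.055],[-.06,-.055]]
Ws=np.array([tc+a*tx+b*ty for a,b in P])
Bk=np.array([BAY+a*bx+b*by for a,b in [[-.09,.095],[.09,.095],[.09,-.095],[-.09,-.095]]])
im=cv2.resize(t["img"][:,:,::-1],None,fx=4,fy=4,interpolation=cv2.INTER_CUBIC)
for W,z in((Ws,.008),(Bk,.056)): cv2.polylines(im,[np.round(proj(t,np.c_[W,np.full(4,z)])*4+1.5).astype(int)],True,(0,0,255),1)
cv2.imwrite("pics/j.png",im[620:1000,400:1200])
```

```text
t 20.15 tcp [ 0.4508 -0.1551  0.0182] yaw 83.15865510241612 w 0.013140345977927004 f [-0.2881 -2.4771  5.5655] tq [-0.4593  0.1247 -0.1955]
tray centre bay xy -0.2251189678295746 3.9474375246327794e-05 tcp bay -0.35511893397585875 0.00013328296402580683 yaw err -0.04134489758388327 j [-0.5285  0.6586  0.9357  2.2386 -0.8939  0.6842  0.9399]
```

View pics/j.png

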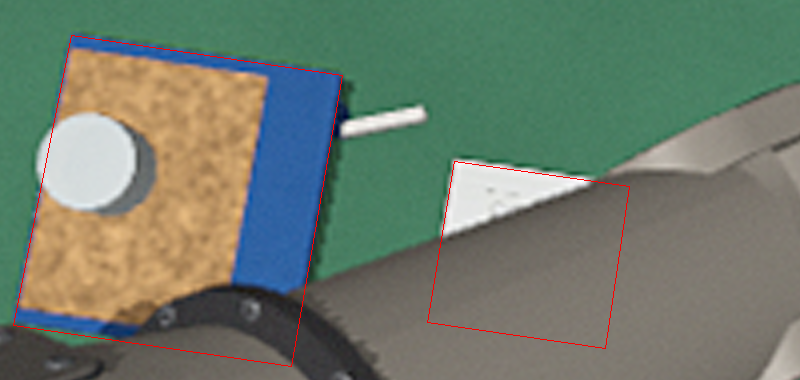

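The tray edges agree with the model in the top view: tray corner at (455,160), deck corners at (72,36) and (340,75). The elbow hides part of the bay, so I'll check its height in the scene view.

Run:
```python
from plan import *
p=cap("scene"); im=cv2.resize(p["img"][:,:,::-1],(800,600)); cv2.imwrite("pics/k.png",im)
```

```text
(no output)
```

View pics/k.png

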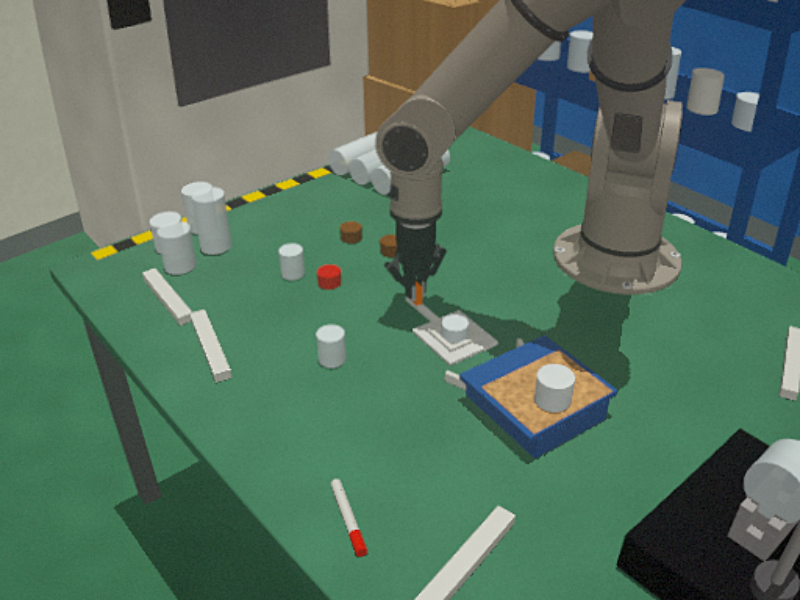

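The elbow is well above everything, and the blank sits in the tray at (455,325). Sliding in.

Call:
{"fn": "jog_arm", "kwargs": {"series": [[[0.1,0,0,0,0,0],[0.16,0,0,0,0,0],[0.16,0,0,0,0,0],[0.16,0,0,0,0,0],[0.16,0,0,0,0,0],[0.16,0,0,0,0,0],[0.16,0,0,0,0,0],[0.16,0,0,0,0,0],[0.16,0,0,0,0,0],[0.16,0,0,0,0,0],[0.16,0,0,0,0,0],[0.16,0,0,0,0,0],[0.16,0,0,0,0,0]]]}}

```text
time_s: 21.92
tool_pos: [0.4579, -0.0955, 0.0182]
ee_rot: [0.0, 0.748, 0.664, -0.0]
ft_force: [-0.4, -8.0, 5.6]
width: 0.0131
grasp_force: 59.4
```

```bash
python3 -c "
from plan import *
st()"
```

```text
t 21.925 tcp [ 0.4579 -0.0955  0.0182] yaw 83.13845986177331 w 0.013126135339601344 f [-0.439  -8.0252  5.6211] tq [-1.3601  0.1472  0.0585]
tray centre bay xy -0.1651274327741208 -1.928261254388378e-05 tcp bay -0.29512730253624486 0.00012034744570938 yaw err -0.06154013822668958 j [-0.669   0.6541  0.9476  2.2583 -0.9044  0.6783  0.8264]
```

Call:
{"fn": "jog_arm", "kwargs": {"series": [[[0.1,0,0,0,0,0],[0.1,0,0,0,0,0],[0.1,0,0,0,0,0],[0.1,0,0,0,0,0],[0.1,0,0,0,0,0],[0.1,0,0,0,0,0],[0.1,0,0,0,0,0],[0.1,0,0,0,0,0],[0.1,0,0,0,0,0],[0.1,0,0,0,0,0],[0.1,0,0,0,0,0],[0.1,0,0,0,0,0]]]}}

```text
time_s: 23.42
tool_pos: [0.4622, -0.0599, 0.0182]
ee_rot: [0.0, 0.748, 0.663, -0.0]
ft_force: [-0.8, -7.6, 6.3]
width: 0.0133
grasp_force: 59.7
```

Call:
{"fn": "jog_arm", "kwargs": {"series": [[[0.1,0,0,0,0,0],[0.1,0,0,0,0,0],[0.1,0,0,0,0,0],[0.1,0,0,0,0,0],[0.1,0,0,0,0,0],[0.1,0,0,0,0,0],[0.1,0,0,0,0,0],[0.1,0,0,0,0,0],[0.1,0,0,0,0,0],[0.1,0,0,0,0,0],[0.1,0,0,0,0,0],[0.1,0,0,0,0,0]]]}}

```text
time_s: 24.92
tool_pos: [0.4664, -0.0242, 0.0182]
ee_rot: [0.0, 0.748, 0.663, -0.0]
ft_force: [0.1, -7.8, 6.1]
width: 0.0132
grasp_force: 59.7
```

```bash
python3 -c "
from plan import *
st()"
```

```text
t 24.925 tcp [ 0.4664 -0.0242  0.0182] yaw 83.12738032002926 w 0.013212336032208992 f [ 0.1292 -7.7727  6.1174] tq [-1.4594  0.2283  0.0484]
tray centre bay xy -0.09333062699700984 -2.179015446498703e-05 tcp bay -0.22333046353625874 0.00014297855382683225 yaw err -0.07261967997074237 j [-0.8302  0.6605  0.9587  2.26   -0.9155  0.6844  0.6832]
```

Call:
{"fn": "jog_arm", "kwargs": {"series": [[[0.1,0,0,0,0,0],[0.1,0,0,0,0,0],[0.1,0,0,0,0,0],[0.1,0,0,0,0,0],[0.1,0,0,0,0,0],[0.1,0,0,0,0,0],[0.1,0,0,0,0,0],[0.1,0,0,0,0,0],[0.1,0,0,0,0,0],[0.1,0,0,0,0,0],[0.1,0,0,0,0,0],[0.1,0,0,0,0,0],[0.1,0,0,0,0,0],[0.1,0,0,0,0,0]]]}}

```text
time_s: 26.68
tool_pos: [0.4713, 0.0174, 0.0182]
ee_rot: [0.0, 0.748, 0.663, -0.0]
ft_force: [-1.2, -8.2, 8.7]
width: 0.013
grasp_force: 59.9
```

Call:
{"fn": "jog_arm", "kwargs": {"series": [[[0.04,0,0,0,0,0],[0.04,0,0,0,0,0],[0.04,0,0,0,0,0],[0.04,0,0,0,0,0],[0.04,0,0,0,0,0]]]}}

```text
time_s: 27.3
tool_pos: [0.472, 0.0233, 0.0182]
ee_rot: [0.0, 0.748, 0.663, -0.0]
ft_force: [-1.0, -8.3, 7.4]
width: 0.0134
grasp_force: 60.0
```

```bash
python3 -c "
from plan import *
st()"
```

```text
t 27.3 tcp [0.472  0.0233 0.0182] yaw 83.1244925760578 w 0.013357198366976642 f [-1.0152 -8.2995  7.4201] tq [-1.5924  0.1605  0.0046]
tray centre bay xy -0.04547893568369886 2.3826666124660018e-05 tcp bay -0.17547876395701975 0.00019514744946760848 yaw err -0.07550742394219867 j [-0.9306  0.6719  0.9642  2.2481 -0.9213  0.696   0.5856]
```

Call:
{"fn": "jog_arm", "kwargs": {"series": [[[0.04,0,0,0,0,0],[0.04,0,0,0,0,0]]]}}

```text
time_s: 27.55
tool_pos: [0.4723, 0.0256, 0.0182]
ee_rot: [0.0, 0.748, 0.663, -0.0]
ft_force: [-1.0, -8.4, 8.0]
width: 0.0129
grasp_force: 60.0
```

Call:
{"fn": "jog_arm", "kwargs": {"series": [[[0.04,0,0,0,0,0],[0.04,0,0,0,0,0]]]}}

```text
time_s: 27.8
tool_pos: [0.4726, 0.028, 0.0182]
ee_rot: [0.0, 0.748, 0.663, -0.0]
ft_force: [-1.9, -8.2, 7.7]
width: 0.0133
grasp_force: 60.0
```

Call:
{"fn": "jog_arm", "kwargs": {"series": [[[0.04,0,0,0,0,0],[0.04,0,0,0,0,0]]]}}

```text
time_s: 28.05
tool_pos: [0.4729, 0.0304, 0.0182]
ee_rot: [0.0, 0.748, 0.663, -0.0]
ft_force: [-1.2, -8.5, 7.9]
width: 0.0132
grasp_force: 60.0
```

Edge is at about +0.022. Continuing in small steps.

Call:
{"fn": "jog_arm", "kwargs": {"series": [[[0.04,0,0,0,0,0],[0.04,0,0,0,0,0]]]}}

```text
time_s: 28.3
tool_pos: [0.4731, 0.0328, 0.0182]
ee_rot: [0.0, 0.748, 0.663, -0.0]
ft_force: [-0.9, -8.7, 8.9]
width: 0.0132
grasp_force: 60.0
```

Call:
{"fn": "jog_arm", "kwargs": {"series": [[[0.04,0,0,0,0,0],[0.04,0,0,0,0,0]]]}}

```text
time_s: 28.55
tool_pos: [0.4732, 0.0342, 0.0182]
ee_rot: [0.001, 0.749, 0.663, -0.001]
ft_force: [-1.1, -14.2, 9.3]
width: 0.0133
grasp_force: 60.0
```

Contact at TCP y about 0.0335 (the force rose 5.6 N). I need about 9 mm more.

Call:
{"fn": "jog_arm", "kwargs": {"series": [[[0.04,0,0,0,0,0],[0.04,0,0,0,0,0]]]}}

```text
time_s: 28.8
tool_pos: [0.4734, 0.0364, 0.0182]
ee_rot: [0.001, 0.749, 0.663, -0.001]
ft_force: [-1.3, -15.2, 9.2]
width: 0.0131
grasp_force: 60.0
```

Call:
{"fn": "jog_arm", "kwargs": {"series": [[[0.04,0,0,0,0,0],[0.04,0,0,0,0,0]]]}}

```text
time_s: 29.05
tool_pos: [0.4738, 0.0388, 0.0182]
ee_rot: [0.001, 0.749, 0.663, -0.001]
ft_force: [-1.9, -15.7, 7.8]
width: 0.0137
grasp_force: 60.0
```

```bash
python3 -c "
from plan import *
st()"
```

```text
t 29.05 tcp [0.4738 0.0388 0.0182] yaw 83.06902269347053 w 0.013695672605489076 f [ -1.8897 -15.7342   7.7866] tq [-2.8727  0.4359  0.0059]
tray centre bay xy -0.02985850245784392 1.2537252717071166e-05 tcp bay -0.15985779276647064 0.0003097142297919825 yaw err -0.13097730652947348 j [-0.9634  0.6774  0.9667  2.2421 -0.9222  0.7006  0.5514]
```

Call:
{"fn": "jog_arm", "kwargs": {"series": [[[0.04,0,0,0,0,0],[0.04,0,0,0,0,0]]]}}

```text
time_s: 29.3
tool_pos: [0.474, 0.0412, 0.0182]
ee_rot: [0.001, 0.749, 0.663, -0.001]
ft_force: [-1.4, -15.2, 9.0]
width: 0.0132
grasp_force: 60.0
```

Call:
{"fn": "jog_arm", "kwargs": {"series": [[[0.03,0,0,0,0,0],[0.03,0,0,0,0,0]]]}}

```text
time_s: 29.55
tool_pos: [0.4742, 0.043, 0.0182]
ee_rot: [0.001, 0.749, 0.663, -0.001]
ft_force: [-2.6, -15.0, 9.1]
width: 0.0132
grasp_force: 60.0
```

Call:
{"fn": "jog_arm", "kwargs": {"series": [[[0,0,0,0,0,0],[-0.03,0,0,0,0,0],[0,0,0,0,0,0]]]}}

```text
time_s: 29.92
tool_pos: [0.4743, 0.0431, 0.0182]
ee_rot: [0.0, 0.748, 0.663, -0.0]
ft_force: [-1.5, -7.8, 8.9]
width: 0.0132
grasp_force: 60.1
```

Call:
{"fn": "jog_arm", "kwargs": {"series": [[[0,0,0,0,0,0],[0,0,0,0,0,0],[0,0,0,0,0,0],[0,0,0,0,0,0],[0,0,0,0,0,0]]], "jaw": -0.1}}

```text
time_s: 30.55
tool_pos: [0.4747, 0.044, 0.018]
ee_rot: [-0.0, 0.748, 0.664, -0.0]
ft_force: [-0.1, 0.6, 0.2]
width: 0.0468
grasp_force: 0.0
```

Call:
{"fn": "jog_arm", "kwargs": {"series": [[[0,0,-0.2,0,0,0],[0,0,-0.5,0,0,0],[0,0,-0.8,0,0,0],[0,0,-0.9,0,0,0],[0,0,-0.9,0,0,0],[0,0,-0.9,0,0,0],[0,0,-0.9,0,0,0],[0,0,0,0,0,0]]]}}

```text
time_s: 31.55
tool_pos: [0.4754, 0.0442, 0.1725]
ee_rot: [0.0, 0.748, 0.664, 0.001]
ft_force: [0.2, 1.0, -1.5]
width: 0.0471
grasp_force: 0.0
```

Run:
```python
from plan import *
st()
p=cap("wrist"); q=cap("scene")
for pp,n in((p,"w"),(q,"s")):
    for t in("fin","tall_a","deck_blank","blank"):
        for d in r.recognise(t,pp)[:3]: print(n,t,np.round(d["at"],3),round(d["score"],2))
for pp,n in((p,"w"),(q,"s")):
    h=cv2.cvtColor(pp["img"],cv2.COLOR_RGB2HSV); m=((h[:,:,0]>5)&(h[:,:,0]<18)&(h[:,:,1]>200)&(h[:,:,2]>150)).astype(np.uint8)
    k,l,s,c=cv2.connectedComponentsWithStats(m)
    for i in range(1,k):
        if s[i,4]>15: 
            X=ray(pp,c[i],.05)[0,:2]; print(n,s[i,4],c[i],X,"bay",(X-BAY)@bx,(X-BAY)@by)
```

```text
t 31.55 tcp [0.4754 0.0442 0.1725] yaw 83.19516722910679 w 0.047118860910018545 f [ 0.159   1.0027 -1.5007] tq [ 0.015   0.0312 -0.0029]
tray centre bay xy -0.02434793212003238 -0.0007370993762372277 tcp bay -0.1543477309536294 -0.0007261341838486376 yaw err -0.0048327708932163205 j [-1.2682  0.4781  1.345   2.1439 -0.5788  0.9654  0.2857]
w fin [0.475 0.062 0.01 ] 0.59
w tall_a [ 0.674 -0.11   0.052] 0.63
w deck_blank [0.474 0.064 0.011] 0.24
s fin [0.478 0.049 0.028] 0.47
s tall_a [ 0.684 -0.11   0.044] 0.82
s tall_a [ 0.582 -0.388  0.046] 0.61
s deck_blank [0.52  0.252 0.105] 0.85
s blank [ 0.399 -0.43   0.024] 0.74
s blank [ 0.372 -0.33   0.025] 0.64
s blank [ 0.54  -0.319  0.024] 0.46
s 34 [308.9706 222.6765] [0.4945 0.074 ] bay -0.12248133621619069 -0.016101048636704085
```

```bash
python3 -c "
from station import r
print(r.close_job())"
```

```text
the job is handed in; nothing more can be done
None
```

The job is handed in: the short blank was set flat in the pocket and released, and the tray was slid under the deck, pushing the buffer about 9.5 mm by feel (over 7 mm is home) at roughly 6–7 N. The other blanks the networks found again were where they had been, but the blank under the deck was not seen again after the push, and no verdict was shown.

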